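# Hook and snap the cover onto the fuse box

### The job

The grey fuse box on the bench stands open and its cover lies beside it. Hook the lip on the cover's edge into the slot under the rim at the box's end opposite the spring catch, then swing the cover down and press its other end until the catch snaps over it and the cover lies flat, and let go. Leave the other things on the bench where they are.

Things in the scene. Friction and masses are not known exactly. Their poses are not given: they have to be found in the camera images.
- fusebox: Open grey fuse box fixed to the bench, 166 long (x), 102 wide (y), 50 mm high; origin at its underside, z up, its -x end (front, with the slot) points away from the robot, within 0.45 rad of world +x. Opening for the cover: x -62..62, y -45..45 mm. Ledges 38 mm up along both sides (|y| 34..45) carry the cover; its top is then level with the rim. Only the catch at the rear is taller than 50 mm; fuses inside reach 28 mm.
- slot (a point): Mid-width of the mouth of the slot in the box's front end: box x -62 mm, 40 mm above the box's underside; axes as the box's. The slot opens to box +x and runs 17 mm forward (to x -79) under the front rim; 64 mm wide (y -32..32), floor 30 mm and roof 46 mm above the box's underside.
- catch (a joint): Steel spring catch at the box's rear, the +x end nearer the robot. 0 at rest, up to 0.011 m as it is pushed rearward (box +x); spring 2.4 N plus 200 N/m. Pressing the cover's rear edge down its ramp (4 to 12 N at the rear) pushes it back; then its nose springs forward over the cover's top.
- catch_nose (a point): Lower tip of the catch's nose: at rest box x 55 mm, y 0, underside 51.5 mm above the box's underside. From it a steep ramp, 36 mm wide, rises rearward from 53.5 mm high at x 55 to 68 mm high at x 63; the catch's top stays 68 mm high to x 74 mm.
- cover_grip (a point): Centre of the grip fin of the loose grey cover, 26 mm above its underside, at its middle; cover's -x = lip edge, z = up. The cover is a plate 120 (x) by 84 (y), 12 mm thick. The fin stands across its top: 12 mm thick (x), 60 long (y), top 41 mm above the underside. Starts flat on the bench, fin up, lip pointing away from the robot, within 0.6 rad of world +x. About 110 g.
- cover_lip (a point): Middle of the tip of the cover's lip, 72 mm in front (-x) of the fin's centre and 24 mm lower. The lip is a tongue 12 mm long (x -60..-72 mm), 56 mm wide, 4 mm thick, level with the cover's underside.
- canister: Bystander: plain aluminium screw-top canister, 58 mm across, 78 mm tall, standing; origin centre of its underside.
- ferrite: Bystander: squat black ferrite ring lying flat, 60 mm across, 22 mm high; origin centre of its underside.
- switch_housing: Bystander: translucent blue switch housing, 62 x 44 x 38 mm; origin centre of its underside.
- bracket: Bystander: zinc-plated steel L bracket, foot 110 x 50 mm lying flat, upright flange 50 mm high; origin centre of the foot's underside.
- carrier: Bystander: white plastic jumper strip carrier, 100 x 22 x 14 mm; origin centre of its underside.
- driver: Bystander: screwdriver lying on the bench, handle towards its -x; origin under its middle.
Not all that is in view belongs to the job. What is shaped like the part that bears cover_grip but brown or yellow is not meant.

How it is judged:
On the way:
1. the lip is hooked in the slot while the cover still slants up to the rear (x of cover_lip in the frame of fusebox between -0.082 and -0.066 m and y of cover_lip in the frame of fusebox between -0.01 and 0.01 m and z of cover_lip in the frame of fusebox between 0.028 and 0.046 m and angle between cover_grip's own z axis and vertical between 0.07 and 0.9 rad), for 0.1 s.
At the end, for the whole second after the job is handed in: The cover lies flat (within 0.04 rad) on the ledges, fin centre 61 to 66.5 mm above the box's underside and within 6 mm of its middle lengthwise, the lip's tip at least 4 mm under the front rim and within 10 mm of the slot's middle, and the catch sprung back over the rear edge (joint under 3 mm) (x of cover_lip in the frame of fusebox between -0.082 and -0.066 m and y of cover_lip in the frame of fusebox between -0.01 and 0.01 m and z of cover_lip in the frame of fusebox between 0.028 and 0.046 m and angle between cover_grip's own z axis and vertical below 0.04 rad and z of cover_grip in the frame of fusebox between 0.061 and 0.0665 m and value of joint catch below 0.003 m and x of cover_grip in the frame of fusebox between -0.006 and 0.006 m); the robot touches nothing.
It fails at once if a bystander on the bench is displaced by more than 30 mm (distance of any of canister, ferrite, switch_housing, bracket, carrier, driver from where it was at the start of the episode above 0.03 m).
It also fails if it takes over 51 s, if anything falls off the work surface, if the arm or the gripper's body presses on something with over 40 N, if the wrist force passes 120 N, or if a joint passes its speed limit or range.

### The arm

A 7-joint arm with a two-finger parallel gripper is mounted at the origin on the work surface. World frame = base frame: x ahead of the robot, y to its left, z up, the work surface at z = 0. Lengths are in m, angles in rad, forces in N, time in s.
With the tool pointing down it reaches from about 0.4 to 0.85 m from the base axis. Payload 6.9 kg.
Tool frame: the origin (TCP) lies midway between the tips of the shut fingers; the grasp point (between the pads) lies behind it (ctrl.pinch_z is the z of the grasp point in the tool frame, in m); z points along the fingers, y is the line along which they close (so a half turn about z gives the same grasp; the last joint's range is limited). The gripper opens to 85 mm and grips with 20 to 120 N. Pads are 22 mm wide; open, the fingers measure 114 mm over their backs; the gripper's body (76 mm by 85 mm) begins 54 mm behind the grasp point. The pads swing forward as they close: fully open they stand 13 mm farther back than shut.
Start: joints at [-1.163, 0.507, -0.238, 1.5, 0.126, 1.149, -0.155], TCP at [0.186, 0.597, 0.231] pointing down, gripper open.
Joint ranges: [-3.08, 3.08], [-0.24, 2.05], [-1.43, 1.35], [0, 2.5], [-1.52, 4.66], [0.17, 1.96], [-2.89, 2.89]. Speed limits (rad/s): [2.39, 2.39, 3.14, 3.14, 3.14, 3.14, 3.14].

### API

Orientations are given as a unit quaternion [w, x, y, z].
In Python, from station import ctrl, get_state, vision, ticket, models gives the robot as it stands. Calls block until the motion is done:
- ctrl.movep(position, orientation): joint-space move of the TCP to a pose.
- ctrl.movel(position, frame=None, max_speed=0.15): straight line of the TCP; frame=None keeps the orientation; max_speed is the mean speed in m/s.
- ctrl.set_joints(angles): joint-space move.
- ctrl.ungrasp() and ctrl.close_gripper(force=None): open the fingers fully, or close them until they stop; force is the grip in N (None keeps the last).
- ctrl.pause(seconds).
- ctrl.ik(position, orientation): joint angles nearest the present ones, or None.
- get_state(): the state.
- vision.grab_frame(name): name is "scene" or "top" or "wrist"; returns (picture, depth): 420x560x3 uint8, blue, green, red; 420x560 float32, m along the optical axis (not along the pixel's ray), 0 where there is no reading.
- vision.camera_info(name): a dict with "mtx" (3x3 intrinsics, pixels), "dist_coeffs" ([k1, k2, p1, p2, k3] as OpenCV has them; the pictures are not rectified), "R" (3x3) and "t" (3): a world point X has camera coordinates R X + t; the wrist camera has in their place "hand_eye" (4x4, takes a point from camera to tool coordinates, whose origin is the TCP and whose axes are the flange's). Camera axes: x right, y down, z forward; pixel columns grow to the right and rows downward; lengths in m; the calibration is good to about 2 mm. A picture is of the moment at which its call begins: read the wrist's pose just before it. camera_info takes no time and is no camera call.
A pose or a line that the arm cannot do raises ctrl.Unreachable and nothing moves.
- ticket.close_job(): hands the job in; it is judged then, once.
Trained networks look in the newest picture that a camera, given by its name, has taken for a name from the list of things; names that differ only in an ending like _2 or _b are one class to them, and where a whole thing is asked for, a point or a joint stands for the part that bears it (a point fixed in the world has none). Each returns a list of dicts, best first, with "p" (0 to 1); they miss things now and then, are a little off and sometimes report something else, mostly with a low value. They report only what shows in the picture. A call takes as long as a camera call. They do not tell look-alikes from the thing itself.
- models.recognise(camera, target): "point" ([column, row] in pixels, amid what is visible of it).
- models.masks_of(camera, target): "mask" (420x560 bool, what is visible of it) and "point" ([column, row] in pixels, amid what is visible of it).
The state is a dict: "time": time; "qpos": joint angles; "qd": joint speeds; "tau": joint torques, N m; "tcp_pos": TCP position; "eef_rot": TCP orientation; "contact_force": force on the tool from outside, world axes, zero at the start; "wrist_torque": the same for the moment, N m; "width": finger opening in m; "gripper_force": force on a finger pad.
Only numpy, scipy, OpenCV 4.12 (cv2) and the standard library are available. Lean on these libraries where they do the work, as an engineer would, in place of code of your own. Each camera call takes 0.05 s, during which the arm holds its last target. There are 200 camera calls.

## Working session

There is one attempt and no reset: what is moved stays moved. The work goes in short steps, each a Python script; the robot and the scene stay as the last script left them, time stands still between calls to the robot, and variables do not carry over. Pictures are saved under pics/ and viewed, at most 10 in all, crops included, and the job is handed in when it is done.

```bash
mkdir -p pics; ls; python3 - <<'E'
from station import ctrl, get_state, vision, ticket, models
import cv2,numpy as np
s=get_state(); print(s['time'],s['tcp_pos'],s['eef_rot'],s['width'],ctrl.pinch_z)
ims=[]
for c in ['top','scene']:
    im,d=vision.grab_frame(c); np.savez(f'pics/{c}0.npz',im=im,d=d); cv2.imwrite(f'pics/{c}0.png',im)
    for t in ['fusebox','cover_grip','catch','canister','ferrite','switch_housing','bracket','carrier','driver']:
        print(c,t,[(np.round(r['point']).tolist(),round(r['p'],2)) for r in models.recognise(c,t)][:4])
print(vision.camera_info('top'))
print(vision.camera_info('wrist'))
E
```

```text
pics
0.0 [0.18570262 0.59623356 0.2304277 ] [-1.22626080e-04  1.50343437e-01  9.88633413e-01 -8.99969042e-04] 0.08528559570120785 -0.0187
top fusebox [([374.0, 202.0], 0.85)]
top cover_grip [([212.0, 217.0], 0.84), ([209.0, 302.0], 0.75), ([225.0, 138.0], 0.64)]
top catch [([375.0, 229.0], 0.75), ([121.0, 196.0], 0.68), ([375.0, 200.0], 0.6), ([437.0, 287.0], 0.22)]
top canister [([110.0, 282.0], 0.56), ([212.0, 215.0], 0.45)]
top ferrite [([285.0, 258.0], 0.7)]
top switch_housing [([439.0, 289.0], 0.74), ([213.0, 215.0], 0.47)]
top bracket [([120.0, 198.0], 0.64)]
top carrier [([286.0, 170.0], 0.59)]
top driver [([456.0, 217.0], 0.58)]
scene fusebox [([191.0, 198.0], 0.62)]
scene cover_grip [([354.0, 196.0], 0.96), ([326.0, 242.0], 0.72), ([284.0, 292.0], 0.72), ([241.0, 253.0], 0.7)]
scene catch []
scene canister [([438.0, 219.0], 0.67)]
scene ferrite [([289.0, 195.0], 0.81), ([438.0, 222.0], 0.35)]
scene switch_housing [([193.0, 150.0], 0.81)]
scene bracket [([413.0, 288.0], 0.95), ([288.0, 197.0], 0.64)]
scene carrier [([241.0, 250.0], 0.67)]
scene driver [([140.0, 177.0], 0.55)]
[... 354 characters left out ...]
  [ 0.17326185,  0.02898172, -0.98444928]]), 't': array([0.01699637, 0.56785673, 1.03850212])}
{'mtx': array([[295.65035298,   0.        , 279.20369935],
       [  0.        , 295.65035298, 211.8414271 ],
       [  0.        ,   0.        ,   1.        ]]), 'dist_coeffs': array([-0.00249919,  0.        ,  0.        ,  0.        ,  0.        ]), 'hand_eye': array([[-3.47551819e-04, -9.54178013e-01, -2.99239366e-01,
         7.76148393e-02],
       [ 9.99999913e-01, -4.00166291e-04,  1.14550729e-04,
        -2.70522585e-04],
       [-2.29047295e-04, -2.99239301e-01,  9.54178070e-01,
        -1.42429261e-01],
       [ 0.00000000e+00,  0.00000000e+00,  0.00000000e+00,
         1.00000000e+00]])}
```

View pics/top0.png

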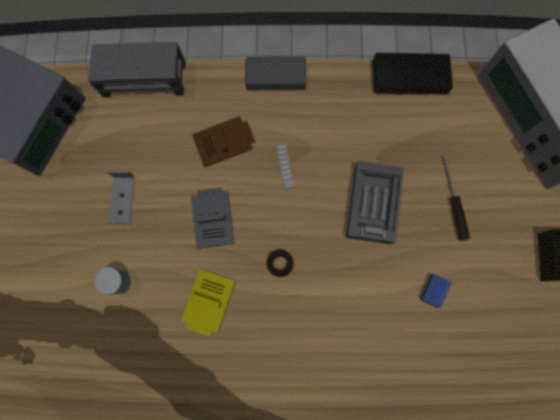

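View pics/scene0.png

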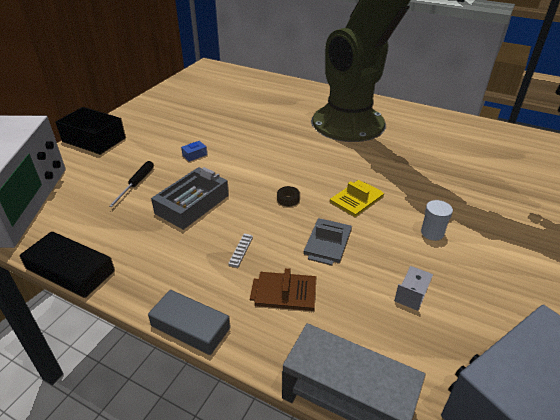

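The top view shows three cover-shaped parts: grey at (212,217), yellow at (209,302) and brown at (225,138). I choose the grey one, whose lip is at the top (far) end. The open box is at (375,202), with its catch at the near end (375,230).

```bash
cat > h.py <<'E'
from station import ctrl, get_state, vision, ticket, models
import cv2,numpy as np
from scipy.spatial.transform import Rotation as Ro
def R_(q): return Ro.from_quat([q[1],q[2],q[3],q[0]])
def q_(R):
    q=R.as_quat(); return np.array([q[3],q[0],q[1],q[2]])
def cloud(cam,target=None,near=None):
    """picture, world XYZ per pixel, valid mask, target mask nearest pixel `near`"""
    s=get_state(); im,d=vision.grab_frame(cam); c=vision.camera_info(cam)
    h,w=d.shape; u,v=np.meshgrid(np.arange(w),np.arange(h))
    n=cv2.undistortPoints(np.stack([u,v],-1).reshape(-1,1,2).astype(np.float64),c['mtx'],c['dist_coeffs']).reshape(h,w,2)
    P=np.concatenate([n*d[...,None],d[...,None]],-1)
    if cam=='wrist':
        H=c['hand_eye']; P=P@H[:3,:3].T+H[:3,3]; P=P@R_(s['eef_rot']).as_matrix().T+s['tcp_pos']
    else: P=(P-c['t'])@c['R']
    m=None
    if target:
        L=models.masks_of(cam,target)
        if near is not None: L=sorted(L,key=lambda r:np.hypot(*(np.array(r['point'])-near)))
        m=L[0]['mask'] if L else None
        print(cam,target,[(np.round(r['point']).tolist(),round(r['p'],2)) for r in L[:4]])
    return im,P,d>0,m
def rect(P,sel):
    """min-area rectangle of selected points: centre xy, yaw of long side (pointing +x), sizes, mean z"""
    p=P[sel]; (c,(a,b),ang)=cv2.minAreaRect((p[:,:2]*1000).astype(np.float32))
    t=np.deg2rad(ang)
    if a<b: t+=np.pi/2; a,b=b,a
    if np.cos(t)<0: t+=np.pi
    t=(t+np.pi)%(2*np.pi)-np.pi
    return np.array(c)/1000,t,(round(a,1),round(b,1)),round(float(np.median(p[:,2]))*1000,1),len(p)
def toolR(yaw,side,tilt=0.):
    """tool down, tool y along +-lip direction (yaw), tilted about the box/cover width axis, rear up by tilt"""
    f=np.array([np.cos(yaw),np.sin(yaw),0]); z=np.array([0,0,-1.])
    y=side*f; x=np.cross(y,z); R=Ro.from_matrix(np.stack([x,y,z],1))
    l=np.array([-np.sin(yaw),np.cos(yaw),0])  # left; rotation about +left takes f down, rear up
    return Ro.from_rotvec(l*tilt)*R
E
python3 - <<'E'
from h import *
im,P,v,m=cloud('top','cover_grip',(212,217))
er=lambda m:cv2.erode(m.astype(np.uint8),np.ones((2,2)))>0
z=P[...,2]
c=rect(P,v&m&(z>.008)&(z<.017)); print('cover',c)
fin=v&m&(z>.034)&(z<.048); print('fin',rect(P,fin) if fin.sum()>5 else fin.sum())
m2=models.masks_of('top','fusebox')[0]['mask']
print('z hist',np.histogram(z[v&m2],bins=np.arange(-.01,.08,.006)))
b=rect(P,v&m2&(z>.044)&(z<.056)); print('box',b)
for n,(cc,t) in {'cover':c[:2],'box':b[:2]}.items():
  for s in (1,-1):
    for tilt in (0,.35):
      for h in (.06,.15):
        q=ctrl.ik([*cc,h],q_(toolR(t,s,tilt))); print(n,s,tilt,h,None if q is None else np.round(q,2))
E
```

```text
top cover_grip [([211.0, 217.0], 0.61), ([226.0, 140.0], 0.81), ([206.0, 304.0], 0.58)]
cover (array([0.55937976, 0.16266928]), np.float64(0.13925076786681778), (129.1, 85.1), 12.7, 1742)
fin (array([0.55519086, 0.16186278]), np.float64(-1.4258791011424465), (60.2, 12.6), 41.5, 165)
z hist (array([  0,  73, 445, 595, 122, 302, 389, 299, 395, 540, 624,  81,  69,
        59]), array([-0.01 , -0.004,  0.002,  0.008,  0.014,  0.02 ,  0.026,  0.032,
        0.038,  0.044,  0.05 ,  0.056,  0.062,  0.068,  0.074]))
box (array([ 0.59148761, -0.19812021]), np.float64(-0.1467937056012758), (168.8, 104.3), 50.2, 1164)
cover 1 0 0.06 [-0.41  0.63  0.13  1.82 -0.12  0.7  -0.07]
cover 1 0 0.15 [-0.43  0.52  0.17  1.73 -0.11  0.9  -0.08]
cover 1 0.35 0.06 [-0.32  0.8   0.05  1.48 -0.09  1.21 -0.1 ]
cover 1 0.35 0.15 [-0.31  0.71  0.04  1.4  -0.08  1.38 -0.11]
cover -1 0 0.06 [ 0.06  0.69 -0.63  1.82  0.55  0.81  2.43]
cover -1 0 0.15 [ 0.08  0.57 -0.64  1.73  0.4   0.98  2.56]
cover -1 0.35 0.06 [ 0.08  0.89 -0.72  1.47  0.43  1.31  2.56]
cover -1 0.35 0.15 [ 0.07  0.79 -0.72  1.39  0.35  1.45  2.62]
box 1 0 0.06 [ 0.04  0.71  0.41  1.71 -0.37  0.8   0.48]
box 1 0 0.15 [-0.02  0.62  0.52  1.62 -0.35  0.99  0.46]
box 1 0.35 0.06 [ 0.09  0.88  0.35  1.35 -0.2   1.3   0.31]
box 1 0.35 0.15 [ 0.08  0.8   0.39  1.26 -0.19  1.46  0.31]
box -1 0 0.06 [-0.29  0.98  1.15  1.72 -0.99  1.14 -2.12]
box -1 0 0.15 [-0.29  0.85  1.15  1.63 -0.81  1.22 -2.26]
box -1 0.35 0.06 [-0.2   1.14  1.15  1.35 -0.78  1.54 -2.35]
box -1 0.35 0.15 [-0.19  1.03  1.15  1.27 -0.68  1.65 -2.4 ]
```

```bash
python3 - <<'E'
from h import *
ctrl.movep([.5915,-.198,.205],q_(toolR(-.1468,1)))
print(get_state()['time'])
im,P,v,m=cloud('wrist','fusebox'); z=P[...,2]
np.savez('pics/box.npz',im=im,P=P,v=v,m=m); cv2.imwrite('pics/wbox.png',im)
print('box',rect(P,v&m&(z>.046)&(z<.054)))
ctrl.movep([.5565,.162,.165],q_(toolR(.142,1)))
print(get_state()['time'])
im2,P,v,m=cloud('wrist','cover_grip',(280,200)); z=P[...,2]
np.savez('pics/cov.npz',im=im2,P=P,v=v,m=m)
print('cover',rect(P,v&m&(z>.009)&(z<.015)))
print('fin',rect(P,v&m&(z>.036)&(z<.046)))
cv2.imwrite('pics/w1.png',cv2.resize(np.vstack([im,im2]),(400*560//420*1,800))[:, :] if 0 else cv2.resize(np.hstack([im,im2]),(800,300)))
E
```

```text
4.275
wrist fusebox [([277.0, 192.0], 0.61)]
box (array([ 0.58935516, -0.1996814 ]), np.float64(-0.1483231590153089), (166.4, 102.8), 49.7, 4720)
5.7417
wrist cover_grip [([281.0, 190.0], 0.62), ([347.0, 333.0], 0.7), ([439.0, 235.0], 0.75), ([100.0, 160.0], 0.81)]
cover (array([0.55431464, 0.16189511]), np.float64(0.137689198394515), (120.2, 83.5), 11.7, 8326)
fin (array([0.55392035, 0.16156677]), np.float64(-1.4281453180720494), (60.0, 11.3), 40.7, 771)
```

View pics/w1.png

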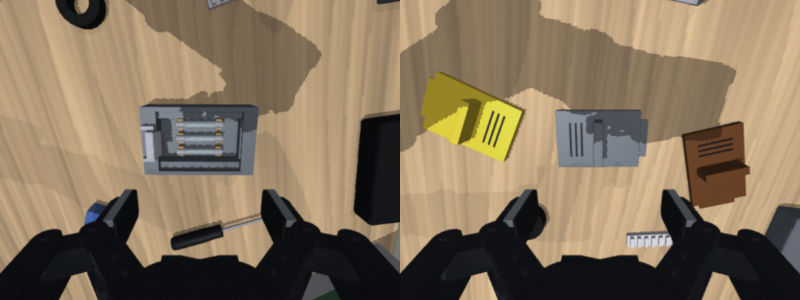

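The left panel shows the box at (200,140) with its catch at the robot end (148,140). The right panel shows the grey cover at (600,138) with its lip at the far end (643,135). The yellow one at (472,115) and the brown one at (715,162) are decoys. The measured sizes match the description, so I grasp the grey cover.

```bash
python3 - <<'E'
from h import *
q=q_(toolR(.1395,1)); c=np.array([.5541,.1618])
ctrl.movep([*c,.09],q); ctrl.movel([*c,.018],max_speed=.08)
print(get_state()['contact_force'])
ctrl.close_gripper(80)
s=get_state(); print(s['time'],s['width'],s['gripper_force'],s['tcp_pos'],s['contact_force'])
ctrl.movel([*c,.16],max_speed=.12)
s=get_state(); print(s['time'],s['width'],s['tcp_pos'],s['contact_force'])
im,P,v,m=cloud('wrist','cover_grip',(280,250)); s=get_state()
T=(P-s['tcp_pos'])@R_(s['eef_rot']).as_matrix()   # tool coords
np.savez('pics/held.npz',im=im,T=T,v=v,m=m); cv2.imwrite('pics/held.png',im)
sel=v&m&(T[...,2]>.002)&(T[...,2]<.012); p=T[sel]; print(len(p))
print('tool-frame plate',cv2.minAreaRect((p[:,:2]*1000).astype(np.float32)),np.median(p[:,2]))
A=np.c_[p[:,:2],np.ones(len(p))]; print('plane',np.linalg.lstsq(A,p[:,2],rcond=None)[0])
E
```

```text
[ 0.43489    -0.91832872 -0.55516617]
7.9667 0.010670524973968408 79.39153790473938 [0.55432624 0.16181611 0.01835577] [-0.0876036   0.46932393  4.06610638]
9.3 0.01036178234130218 [0.55363568 0.16174923 0.15922655] [-0.32510143 -0.51101476 -1.72797872]
wrist cover_grip [([284.0, 240.0], 0.97), ([446.0, 235.0], 0.56), ([102.0, 162.0], 0.73)]
19362
tool-frame plate ((7.734502792358398, -1.1700553894042969), (68.43848419189453, 120.12966918945312), 0.11361093074083328) 0.006589985204418879
plane [0.00594749 0.00050193 0.00653808]
```

View pics/held.png

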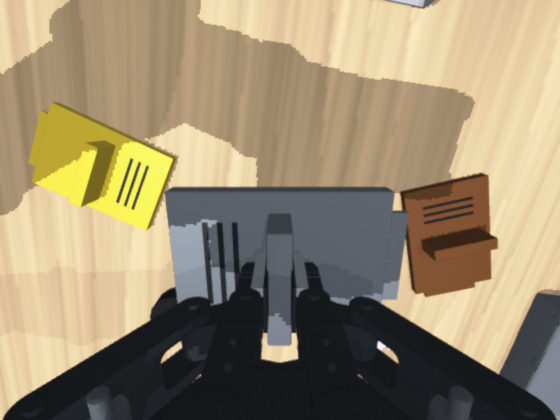

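The cover is held square: plate centre about 1 mm off in tool y, centred in x, plate top 6.5 mm beyond the TCP. Next I carry it to the box tilted, lower it, and slide the lip into the slot.

```bash
cat >> h.py <<'E'
B=np.array([.58936,-.19968,0]); YAW=-.1483
F=np.array([np.cos(YAW),np.sin(YAW),0]); Lf=np.array([-np.sin(YAW),np.cos(YAW),0])
LY,LZ=.0708,.0165    # lip tip in tool y, z
def pose(bx,bz,tilt,left=0.):
    R=toolR(YAW,1,tilt); lip=B-F*bx+Lf*left+[0,0,bz]
    return lip-R.apply([0,LY,LZ]), q_(R)
def lipnow():
    s=get_state(); R=R_(s['eef_rot']); l=s['tcp_pos']+R.apply([0,LY,LZ])-B
    cf=s['contact_force']
    return 't %.2f lip bx %.1f left %.1f z %.1f tilt %.3f  F fwd %.1f left %.1f up %.1f w %.4f'%(s['time'],-l@F*1e3,l@Lf*1e3,l[2]*1e3,np.arccos(-R.as_matrix()[2,2]),cf@F,cf@Lf,cf[2],s['width'])
E
python3 - <<'E'
from h import *
ctrl.movep(*pose(-.056,.100,.35)); print(lipnow())
p,q=pose(-.056,.058,.35); ctrl.movel(p,max_speed=.1); print(lipnow())
im,P,v,m=cloud('wrist'); cv2.imwrite('pics/pre.png',im)
im,P,v,m=cloud('scene'); cv2.imwrite('pics/pres.png',cv2.resize(im[100:270,100:330],None,fx=3,fy=3))
cv2.imwrite('pics/pre2.png',np.hstack([cv2.resize(cv2.imread('pics/pre.png'),(400,300)),cv2.resize(im[120:260,110:297],(400,300))]))
E
```

```text
t 10.77 lip bx -56.5 left 2.6 z 100.0 tilt 0.349  F fwd -0.2 left 1.2 up -1.6 w 0.0101
t 11.33 lip bx -56.1 left 0.3 z 58.1 tilt 0.350  F fwd 0.0 left -0.6 up -1.4 w 0.0106
```

View pics/pre2.png

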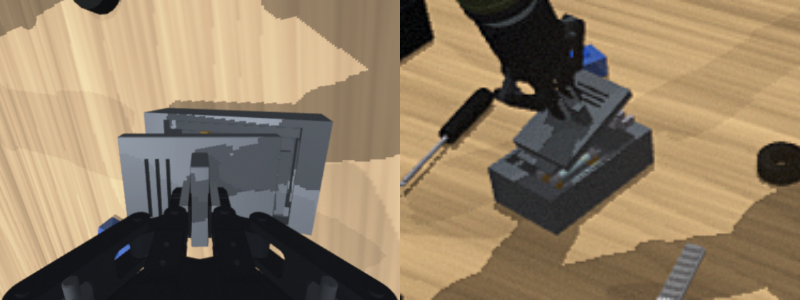

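The cover slants rear-up over the opening: held plate at (200,180) left, lip just inside the front wall at (545,165) right. I lower it and insert in small steps.

```bash
python3 - <<'E'
from h import *
def go(bx,bz,tilt,sp=.05):
    p,q=pose(bx,bz,tilt); ctrl.movel(p,frame=q,max_speed=sp); ctrl.pause(.1); print(lipnow())
    return np.linalg.norm(get_state()['contact_force'])
for a in [(-.056,.046,.35),(-.056,.037,.35),(-.060,.037,.35),(-.064,.037,.35),(-.067,.037,.35),(-.0695,.037,.33)]:
    if go(*a)>12: print('stop'); break
ctrl.pause(.15)
im,_,_,_=cloud('scene'); cv2.imwrite('pics/ins.png',cv2.resize(im[120:260,110:297],(560,420)))
E
```

```text
t 11.93 lip bx -56.0 left -0.1 z 46.0 tilt 0.350  F fwd 0.5 left -1.2 up -0.8 w 0.0103
t 12.36 lip bx -55.9 left 0.0 z 36.9 tilt 0.350  F fwd -0.8 left -0.4 up -1.3 w 0.0104
t 12.71 lip bx -60.0 left -0.0 z 37.0 tilt 0.350  F fwd -0.2 left 0.6 up -0.7 w 0.0100
t 13.06 lip bx -64.0 left -0.0 z 37.0 tilt 0.350  F fwd -0.8 left -0.4 up -2.1 w 0.0106
t 13.41 lip bx -67.0 left 0.0 z 37.0 tilt 0.350  F fwd -0.3 left -0.4 up -0.8 w 0.0105
t 13.76 lip bx -69.4 left 0.0 z 37.1 tilt 0.330  F fwd -0.1 left -0.8 up -2.4 w 0.0102
```

View pics/ins.png

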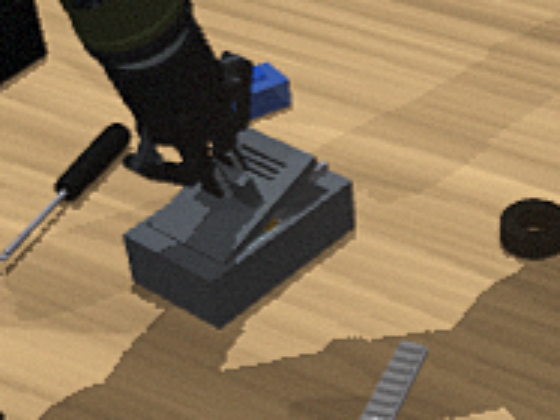

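The lip is under the front rim (180,235) with the cover still slanting, and there is no contact force. Now I swing it down.

```bash
python3 - <<'E'
from h import *
ctrl.close_gripper(120)
for a in [(-.0708,.038,.25),(-.0715,.039,.18),(-.072,.0395,.13),(-.072,.0395,.10),(-.072,.0395,.07),(-.072,.0395,.04),(-.072,.0395,.02),(-.072,.0395,0.),(-.072,.039,-.012)]:
    p,q=pose(*a); ctrl.movel(p,frame=q,max_speed=.03); ctrl.pause(.1); print(lipnow(), np.round(get_state()['wrist_torque'],2))
    if np.linalg.norm(get_state()['contact_force'])>35: print('stop'); break
im,P,v,m=cloud('wrist'); cv2.imwrite('pics/dn.png',im); np.savez('pics/dn.npz',P=P,v=v)
E
```

```text
t 14.57 lip bx -71.2 left 0.4 z 38.1 tilt 0.251  F fwd 0.6 left 0.1 up -0.6 w 0.0095 [-0.1  -0.39 -0.01]
t 14.95 lip bx -72.1 left 0.4 z 39.0 tilt 0.181  F fwd 1.5 left 1.0 up -1.3 w 0.0096 [ 0.3  -0.43  0.64]
t 15.30 lip bx -73.2 left 0.3 z 39.9 tilt 0.130  F fwd 3.0 left 0.7 up 0.4 w 0.0091 [ 0.04 -0.74 -0.  ]
t 15.65 lip bx -72.6 left 0.3 z 39.5 tilt 0.100  F fwd 3.3 left 0.7 up -2.4 w 0.0094 [ 0.02 -0.95 -0.09]
t 16.00 lip bx -72.4 left 0.1 z 39.7 tilt 0.070  F fwd 2.6 left -1.0 up -2.9 w 0.0095 [-0.25 -0.9  -0.41]
t 16.35 lip bx -72.3 left 0.0 z 39.6 tilt 0.040  F fwd 3.1 left -0.9 up -0.7 w 0.0098 [-0.54 -0.75 -0.69]
t 16.70 lip bx -71.7 left -0.1 z 39.3 tilt 0.021  F fwd 1.0 left 0.0 up -3.3 w 0.0094 [-0.17 -0.79 -0.02]
t 17.05 lip bx -71.6 left -0.1 z 39.9 tilt 0.001  F fwd -2.0 left -0.0 up 5.7 w 0.0096 [0.09 0.23 0.02]
t 17.40 lip bx -72.0 left -0.1 z 40.8 tilt 0.012  F fwd -2.8 left 1.2 up 17.5 w 0.0096 [ 0.5   1.06 -0.  ]
```

View pics/dn.png

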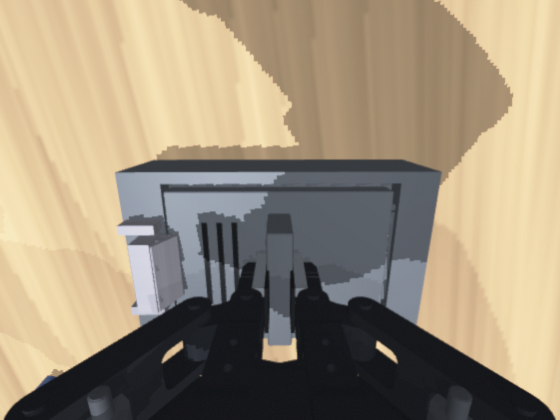

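The cover appears level with the rim and the catch nose at (170,270) overlaps its rear edge. I relax the press, release, lift and measure.

```bash
python3 - <<'E'
from h import *
p,q=pose(-.072,.0402,0.); ctrl.movel(p,frame=q,max_speed=.03); print(lipnow())
ctrl.ungrasp(); print(lipnow())
p,q=pose(-.072,.19,0.); ctrl.movel(p,frame=q,max_speed=.12); ctrl.pause(.2); print(lipnow())
im,P,v,m=cloud('wrist')
X=P-B; bx=-(X@F); by=-(X@Lf); z=P[...,2]
def med(x0,x1,y0,y1):
    s=v&(bx>x0)&(bx<x1)&(by>y0)&(by<y1); return round(float(np.median(z[s]))*1e3,1),int(s.sum())
print('cover front',med(-.055,-.035,-.035,.035),'mid',med(.012,.022,-.035,.035),'rear',med(.040,.05,-.035,.035),'rear corner',med(.05,.058,-.038,-.022),med(.05,.058,.022,.038),'rim front',med(-.08,-.066,-.04,.04))
print('fin',rect(P,v&(z>.072)&(z<.085)&(abs(bx)<.02)&(abs(by)<.04)))
s=v&(z>.052)&(abs(by)<.012)&(bx>.045)&(bx<.09); print('catch bx',np.round(np.percentile(bx[s],[1,50,99])*1e3,1), 'front tip z', np.median(z[s&(bx<np.percentile(bx[s],5))]))
s=v&(z>.065)&(abs(by)<.012)&(bx>.045)&(bx<.09); print('top bx',np.round(np.percentile(bx[s],[1,50,99])*1e3,1))
f=rect(P,v&(z>.072)&(z<.085)&(abs(bx)<.02)&(abs(by)<.04))[0]-B[:2]; print('fin box x,y mm',-f@F[:2]*1e3,-f@Lf[:2]*1e3)
cv2.imwrite('pics/fin.png',im)
E
```

```text
t 17.70 lip bx -71.8 left 0.3 z 39.9 tilt 0.001  F fwd -0.2 left 0.9 up 3.9 w 0.0091
t 18.42 lip bx -72.0 left -0.0 z 40.2 tilt 0.000  F fwd 0.3 left -1.0 up 0.7 w 0.0856
t 20.02 lip bx -71.8 left 0.0 z 189.4 tilt 0.001  F fwd 0.1 left 0.2 up 0.4 w 0.0855
cover front (255.8, 6957) mid (293.1, 3157) rear (248.5, 4312) rear corner (49.7, 124) (49.7, 100) rim front (275.0, 3033)
fin (array([ 0.58891785, -0.19999457]), np.float64(1.4266876202046381), (59.9, 11.3), 78.7, 758)
catch bx [45.4 60.8 72.9] front tip z 0.2558864549706952
top bx [45.4 60.9 72.9]
fin box x,y mm 0.390820503132268 0.376446328869411
```

View pics/fin.png

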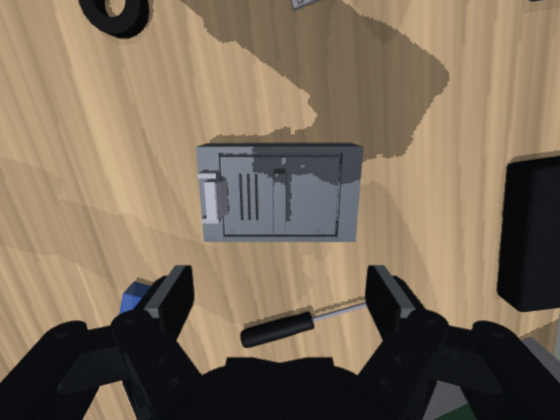

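The cover is in the opening with its fin at (280,205) and the catch at (210,200). I check the flatness and the catch against the "before" view, leaving out the gripper pixels.

```bash
python3 - <<'E'
from h import *
d=np.load('pics/box.npz'); im,P2,v2,_=cloud('wrist')
for n,P,v in(('before',d['P'],d['v']),('now',P2,v2)):
    X=P-B; bx=-(X@F); by=-(X@Lf); z=P[...,2]; v=v&(z<.1)
    med=lambda a,b,c,e:round(float(np.median(z[v&(bx>a)&(bx<b)&(by>c)&(by<e)]))*1e3,1)
    print(n,'front',med(-.055,-.035,-.035,.035),'rear',med(.045,.053,-.038,.038),'rim',med(-.08,-.066,-.04,.04))
    for lo in(.0525,.057,.065):
        s=v&(z>lo)&(abs(by)<.014)&(bx>.045)&(bx<.09); print(lo,np.round(np.percentile(bx[s],[2,50,98])*1e3,1),s.sum())
E
```

```text
before front 8.0 rear 7.9 rim 49.7
0.0525 [54.3 62.5 72.7] 604
0.057 [56.2 63.6 72.7] 534
0.065 [60.3 66.5 72.9] 373
now front 49.7 rear 49.8 rim 49.7
0.0525 [54.3 62.3 72.4] 603
0.057 [56.  63.6 72.4] 533
0.065 [60.5 66.4 72.7] 369
```

The cover is flat and level with the rim (front 49.7, rear 49.8 mm). The catch is back at its rest position over the rear edge, so I hand in.

```bash
python3 -c "
from h import *
print(ticket.close_job())"
```

```text
the job is handed in; nothing more can be done
None
```

The job is handed in: the grey cover is hooked in the slot and lies flat with the catch snapped over its rear edge, the gripper is clear, and the robot kept well away from the bystanders; the judge's verdict was not shown.

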